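# Put the potted plants back on their own saucers

## Task

After watering, the four little potted plants were put back on one another's saucers: move each pot onto the saucer of its own colour, standing upright and flat inside the saucer's rim. A bare patch of the counter can serve as a stopover while a saucer is still taken. Keep the pots upright, set them down gently rather than dropping them, and leave the bowl and the watering can where they stand.

Things in the scene. Friction and masses are not known exactly. Their poses are not given: they have to be found in the camera images.
- pot_terracotta: Orange-brown terracotta pot with a raised collar, holding a round ribbed green cactus with a pink flower. Loose, rigid, about 0.17 to 0.34 kg. Pot 58 mm tall, 44 mm across the base, its upper part a straight upright cylinder 56 mm across from 34 mm up to the rim at 58 mm: grip it there, from above. Nothing of the plant stands higher than 95 mm above the base. Origin: centre of the underside; z up along the pot.
- pot_white: White ceramic pot with a tapered foot, holding a pale grey-green rosette succulent with pinkish leaf tips. Loose, rigid, about 0.17 to 0.34 kg. Pot 58 mm tall, 44 mm across the base, its upper part a straight upright cylinder 56 mm across from 34 mm up to the rim at 58 mm: grip it there, from above. Nothing of the plant stands higher than 95 mm above the base. Origin: centre of the underside; z up along the pot.
- pot_teal: Teal (blue-green) ceramic pot, holding three upright ribbed green cactus columns. Loose, rigid, about 0.17 to 0.34 kg. Pot 58 mm tall, 44 mm across the base, its upper part a straight upright cylinder 56 mm across from 34 mm up to the rim at 58 mm: grip it there, from above. Nothing of the plant stands higher than 95 mm above the base. Origin: centre of the underside; z up along the pot.
- pot_yellow: Yellow ceramic pot, holding a tuft of thin upright green leaves. Loose, rigid, about 0.17 to 0.34 kg. Pot 58 mm tall, 44 mm across the base, its upper part a straight upright cylinder 56 mm across from 34 mm up to the rim at 58 mm: grip it there, from above. Nothing of the plant stands higher than 95 mm above the base. Origin: centre of the underside; z up along the pot.
- saucer_terracotta: Orange-brown terracotta saucer, the one that belongs to the pot of the same colour; at the start another pot stands on it. It does not move. Round, 76 mm across the foot, 88 mm across the rim, rim 14 mm high, flat floor 72 mm across and 5 mm above the counter. Origin: centre of the underside, on the counter; z up.
- saucer_white: White ceramic saucer, the one that belongs to the pot of the same colour; at the start another pot stands on it. It does not move. Round, 76 mm across the foot, 88 mm across the rim, rim 14 mm high, flat floor 72 mm across and 5 mm above the counter. Origin: centre of the underside, on the counter; z up.
- saucer_teal: Teal (blue-green) ceramic saucer, the one that belongs to the pot of the same colour; at the start another pot stands on it. It does not move. Round, 76 mm across the foot, 88 mm across the rim, rim 14 mm high, flat floor 72 mm across and 5 mm above the counter. Origin: centre of the underside, on the counter; z up.
- saucer_yellow: Yellow ceramic saucer, the one that belongs to the pot of the same colour; at the start another pot stands on it. It does not move. Round, 76 mm across the foot, 88 mm across the rim, rim 14 mm high, flat floor 72 mm across and 5 mm above the counter. Origin: centre of the underside, on the counter; z up.
- bowl: Bystander: empty white bowl with orange and red stripes, 112 mm across the rim, 50 mm high, standing loose on the counter. Origin: centre of the underside; z up.
- watering_can: Bystander: small aluminium watering can with brass handle, standing loose on the counter: body 80 mm across and 73 mm high, spout reaching 100 mm from the origin along its +x and 90 mm up, handle reaching 72 mm along its -x. Origin: centre of the body's underside; z up.
Mind the look-alikes: they are no part of the job. There is more than one size of the pot_white; the job needs the smallest. What is shaped like the pot_yellow but purple is not meant.

How it is judged:
By the outcome, as a careful person would: the job done as asked, in the order asked, and still so for the second after the job is handed in, with the robot touching nothing.
It also fails if it takes over 144 s, if anything falls off the work surface, if the arm or the gripper's body presses on something with over 40 N, if the wrist force passes 120 N, or if a joint passes its speed limit or range.

## Robot

A 7-joint arm with a two-finger parallel gripper is mounted at the origin on the work surface. World frame = base frame: x ahead of the robot, y to its left, z up, the work surface at z = 0. Lengths are in m, angles in rad, forces in N, time in s.
With the tool pointing down it reaches from about 0.4 to 0.85 m from the base axis. Payload 4.4 kg.
Tool frame: the origin (TCP) lies at the very end of the fingers, on their centre line; the grasp point (between the pads) lies ctrl.grip_point_offset behind it (ctrl.grip_point_offset is the distance from the TCP to the grasp point, in m); z points along the fingers, y is the line along which they close (so a half turn about z gives the same grasp; the last joint's range is limited). The gripper opens to 94 mm and grips with 3 to 60 N. Pads are 16 mm wide; open, the fingers measure 119 mm over their backs; the gripper's body (75 mm by 177 mm) begins 78 mm behind the grasp point.
Start: joints at [1.077, 0.628, 0.038, 1.517, -0.027, 0.996, -0.02], TCP at [0.27, -0.591, 0.205] pointing down, gripper open.
Joint ranges: [-3.06, 3.06], [-0.37, 2.12], [-1.25, 1.32], [0.18, 2.47], [-1.1, 4.24], [0.23, 1.98], [-2.94, 2.94]. Speed limits (rad/s): [2.57, 2.57, 3.14, 3.14, 3.14, 3.14, 3.14].

## Interface

Orientations are given as [roll, pitch, yaw] about the fixed x, y, z axes, in that order (R = Rz(yaw) Ry(pitch) Rx(roll)).
In Python, from workcell import status, vision, finish_job, ctrl gives the robot as it stands.
- The arm moves only by the tool carry_out, never from a script. Its argument "series" is a list that holds one entry, the list of rows, each a list of 5 numbers: the shift along the tool's x, y, z in m, then the turn about the tool's z in rad, then the finger opening in m, from 0 to 0.094. A call has 1 to 12 rows; each row is the pose to reach, as a shift and turn from the pose commanded when the call began, along the tool's axes at that moment; what a row does not reach only later rows make up. A row lasts 1/10 s, in which the tool goes at most 50 mm and 8.59 degrees, less where a joint would pass 70% of its speed; a pose out of reach is approached as far as the arm can. A call with a gripper value outside its range is refused whole. The fingers move at their own pace and stop on an object; "grip_force" is the grip in N (left out, the last holds). Time passes only in rows, so rows that repeat a pose let the fingers close. It gives the time, the measured TCP pose, the force, the opening and the grip force at its end, in the units of the state.
- status.read_state(): the state, without advancing time (a new reading comes with each control period).
- vision.snapshot(name): name is "side" or "top" or "wrist"; returns (picture, depth): 480x640x3 uint8, red, green, blue; 480x640 float32, m along the optical axis (not along the pixel's ray), 0 where there is no reading.
- vision.camera_model(name): a dict with "intrinsics" (3x3 intrinsics, pixels), "rvec" (rotation vector, rad) and "tvec" (3), from world to camera coordinates, as OpenCV has them. Camera axes: x right, y down, z forward; pixel columns grow to the right and rows downward; lengths in m; the calibration is good to about 2 mm. A picture is of the moment at which its call begins: read the wrist's pose just before it. camera_model takes no time and is no camera call; for the wrist camera it gives the pose at the moment of the call.
- finish_job(): hands the job in; it is judged then, once.
The state is a dict: "time": time; "joints": joint angles; "joint_velocities": joint speeds; "joint_efforts": joint torques, N m; "ee_pos": TCP position; "eef_rot": TCP orientation; "force": force on the tool from outside, world axes, zero at the start; "ft_torque": the same for the moment, N m; "finger_gap": finger opening in m; "gripper_force": force on a finger pad.
Only numpy, scipy, OpenCV 4.12 (cv2) and the standard library are available. Lean on these libraries where they do the work, as an engineer would, in place of code of your own. Each camera call takes 0.05 s, during which the arm holds its last target. There are 200 camera calls.

## Working session

There is one attempt and no reset: what is moved stays moved. The work goes in short steps, Python scripts to look and compute and a tool call to move; the robot and the scene stay as the last step left them, time stands still between calls to the robot, and variables do not carry over. Pictures are saved under pics/ and viewed, at most 14 in all, crops included, and the job is handed in when it is done.

Besides the shell and the picture viewer there is one more tool, called after "Request:" as name([rows], argument=value, ...), one row to a line, values as JSON. carry_out: Moves the arm, as the interface text tells. Its arguments: {"type":"object","properties":{"series":{"type":"array"},"grip_force":{"type":"number"}},"required":["series"]}

```bash
mkdir -p pics; cat > h.py <<'E'
import numpy as np, cv2
from workcell import status, vision, ctrl
def grab(n):
    m=vision.camera_model(n); p,d=vision.snapshot(n); return p,d,m
def world(d,m):
    K=np.array(m["intrinsics"]);R=cv2.Rodrigues(np.array(m["rvec"],float))[0];t=np.array(m["tvec"],float).ravel()
    v,u=np.mgrid[:480,:640]
    c=np.stack([(u-K[0,2])/K[0,0]*d,(v-K[1,2])/K[1,1]*d,d],-1)
    w=(c-t)@R; w[d<=0]=np.nan; return w
def save(n,p): cv2.imwrite("pics/"+n+".png",p[...,::-1])
E
python3 - <<'E'
from h import *
for n in("top","side"):
    p,d,m=grab(n);save(n+"0",p);np.savez("/tmp/"+n,p=p,d=d,w=world(d,m))
s=status.read_state();print(s["time"],s["ee_pos"],s["eef_rot"],s["finger_gap"],ctrl.grip_point_offset)
E
```

```text
0.1 [ 0.26944924 -0.59090129  0.20467663] [-3.13997634e+00 -1.58327604e-05  4.27776370e-01] 0.09390376622879373 0.0188
```

View pics/top0.png

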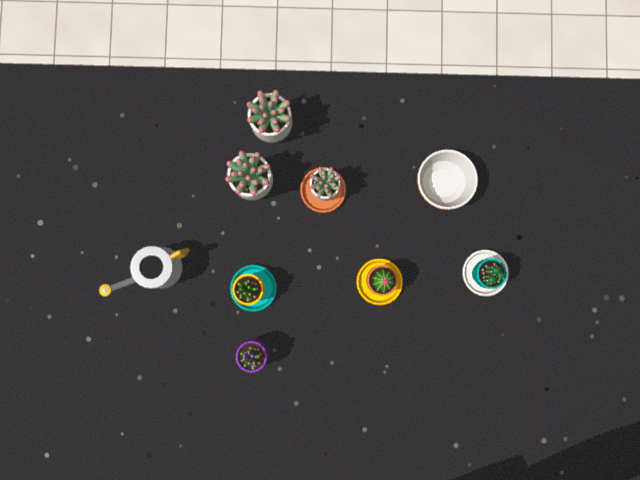

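View pics/side0.png

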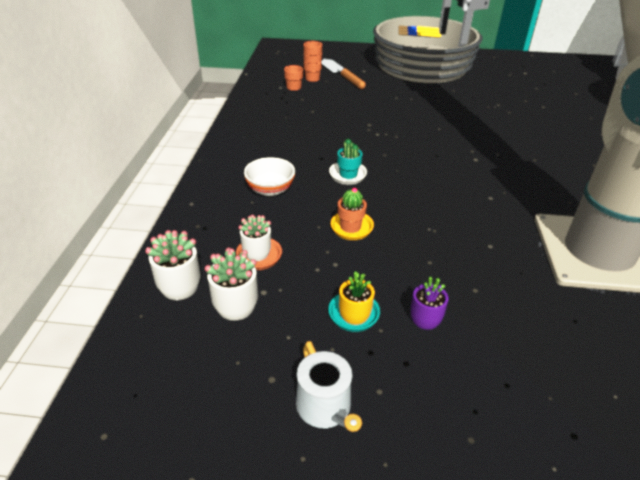

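```bash
cat >> h.py <<'E'
from scipy.optimize import least_squares
def fit(P,r):
    c=np.median(P,0)
    return least_squares(lambda c:np.hypot(*(P-c).T)-r,c,loss="soft_l1",f_scale=.002).x
HUE=dict(white=None,terracotta=(3,13),yellow=(20,32),teal=(80,100))
E
python3 - <<'E'
from h import *
z=np.load("/tmp/top.npz");p,w=z["p"],z["w"]
px=dict(white=(325,183),yellow=(247,290),terra=(383,281),teal=(490,273),purple=(251,356),big1=(270,116),big2=(249,175),bowl=(447,180),can=(152,267))
for n,(u,v) in px.items():
    r=45 if n in("bowl","can") else 32
    W=w[v-r:v+r,u-r:u+r].reshape(-1,3)
    t=W[W[:,2]>.02]
    print(n,"top",np.nanpercentile(t[:,2],[50,98]).round(3),"ext",t[:,:2].min(0).round(3),t[:,:2].max(0).round(3))
# saucers
hsv=cv2.cvtColor(p,cv2.COLOR_RGB2HSV)
H,S,V=[hsv[...,i].astype(int) for i in range(3)]
M=dict(terra=(H<14)&(S>120)&(V>90),yellow=(H>18)&(H<33)&(S>130)&(V>90),teal=(H>82)&(H<100)&(S>120)&(V>60),white=(S<40)&(V>130))
sp=dict(terra=(323,190),yellow=(380,282),teal=(253,288),white=(486,273))
yy,xx=np.mgrid[:480,:640]
for n,(u,v) in sp.items():
    m=M[n]&(np.hypot(xx-u,yy-v)<30)
    a=w[m&(abs(w[...,2]-.0115)<.006)]
    # hull of saucer = outer rim
    h=cv2.convexHull(a[:,:2].astype(np.float32))[:,0]
    c,r=cv2.minEnclosingCircle(h); print("saucer",n,fit(h,.0435).round(4),np.round(c,4),round(r,4),len(a))
# pot rims
for n in("white","yellow","terra","teal"):
    u,v=px[n]; m=M[n]&(np.hypot(xx-u,yy-v)<30)&(abs(w[...,2]-.0615)<.004)
    a=w[m][:,:2]; h=cv2.convexHull(a.astype(np.float32))[:,0]; c,r=cv2.minEnclosingCircle(h)
    print("pot",n,fit(h,.0275).round(4),np.round(c,4),round(r,4),len(a),np.nanmax(w[m][:,2]).round(3))
p=cv2.resize(p[80:380,90:540],None,fx=1.7,fy=1.7,interpolation=2);save("crop0",p)
E
```

```text
white top [0.075 0.088] ext [0.638 0.057] [0.696 0.119]
yellow top [0.06  0.096] ext [0.43  0.199] [0.507 0.26 ]
terra top [0.064 0.097] ext [ 0.454 -0.043] [0.519 0.012]
teal top [0.062 0.099] ext [ 0.467 -0.256] [ 0.536 -0.173]
purple top [0.055 0.091] ext [0.322 0.191] [0.378 0.246]
big1 top [0.098 0.116] ext [0.748 0.157] [0.826 0.235]
big2 top [0.098 0.116] ext [0.637 0.191] [0.716 0.269]
bowl top [0.041 0.054] ext [ 0.626 -0.191] [ 0.736 -0.08 ]
can top [0.071 0.084] ext [0.454 0.338] [0.544 0.474]
saucer terra [0.6621 0.0953] [0.6623 0.0949] 0.0439 551
saucer yellow [ 0.4891 -0.0157] [ 0.4892 -0.0158] 0.0437 639
saucer teal [0.4721 0.2232] [0.4715 0.2232] 0.0438 593
saucer white [ 0.5103 -0.2166] [ 0.5101 -0.2164] 0.0439 560
pot white [0.6658 0.0926] [0.6656 0.0927] 0.0276 76 0.065
pot yellow [0.47   0.2275] [0.4706 0.2278] 0.0284 190 0.065
pot terra [ 0.4917 -0.0153] [ 0.4912 -0.0153] 0.0279 160 0.065
pot teal [ 0.5083 -0.2134] [ 0.5086 -0.2133] 0.0286 174 0.065
```

View pics/crop0.png

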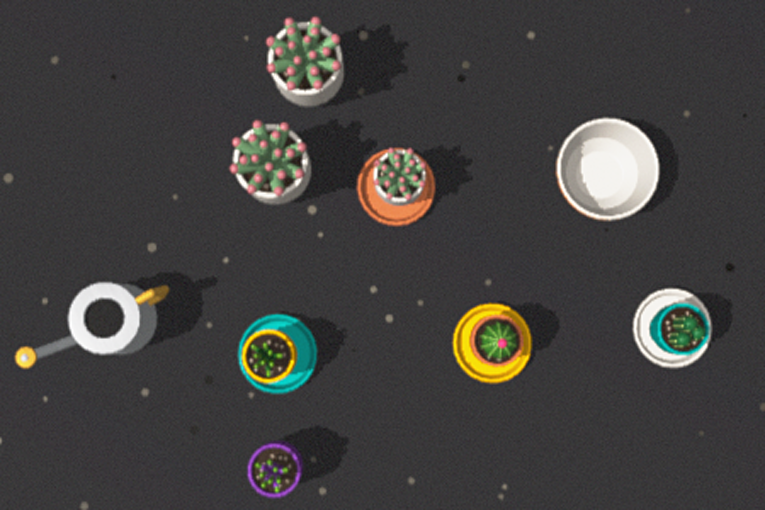

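The terracotta saucer carries the small white pot. In the full top picture the white-pot candidates are (270,115), (249,175) and (325,183). The one at (325,183) is the smallest, with a 56 mm rim and a 0.088 m top against about 0.116 m for the others, so it is the one meant. The yellow candidates are (247,290) and purple (251,356). The yellow one is meant, and the enlarged crop confirms both choices.

Plan: teal pot to the bare patch (0.49, 0.10), then white, terracotta and yellow to their saucers, then teal to its own.

Request:
carry_out([
  [[0.374,-0.244,0,-1.143,0.094],[0.374,-0.244,0,-1.143,0.094],[0.374,-0.244,0,-1.143,0.094],[0.374,-0.244,0,-1.143,0.094],[0.374,-0.244,0,-1.143,0.094],[0.374,-0.244,0,-1.143,0.094],[0.374,-0.244,0,-1.143,0.094],[0.374,-0.244,0,-1.143,0.094],[0.374,-0.244,0,-1.143,0.094],[0.374,-0.244,0,-1.143,0.094],[0.374,-0.244,0,-1.143,0.094],[0.374,-0.244,0,-1.143,0.094]],
], grip_force=15)

```text
time: 1.3
ee_pos: [0.5078, -0.2156, 0.2052]
eef_rot: [-3.14, 0.001, 1.569]
force: [-0.2, -0.6, -0.6]
finger_gap: 0.0943
gripper_force: 0.0
```

```bash
python3 - <<'E'
from h import *
s=status.read_state();p,d,m=grab("wrist");w=world(d,m);save("w1",p)
print(s["ee_pos"])
hsv=cv2.cvtColor(p,cv2.COLOR_RGB2HSV)
H,S,V=[hsv[...,i].astype(int) for i in range(3)]
t=(H>82)&(H<100)&(S>120)&(abs(w[...,2]-.0615)<.005); a=w[t][:,:2]
print(len(a))
h=cv2.convexHull(a.astype(np.float32))[:,0]; print(fit(h,.0278),cv2.minEnclosingCircle(h))
t=(S<50)&(V>120)&(w[...,2]>.009)&(w[...,2]<.017); a=w[t][:,:2]
h=cv2.convexHull(a.astype(np.float32))[:,0]; print(fit(h,.0438),cv2.minEnclosingCircle(h))
E
```

```text
[ 0.50779775 -0.21561665  0.20515048]
663
[ 0.50721517 -0.21468925] ((0.5071841478347778, -0.21488051116466522), 0.028095746412873268)
[ 0.51371224 -0.21388444] ((0.5934366583824158, -0.17870287597179413), 0.13592354953289032)
```

View pics/w1.png

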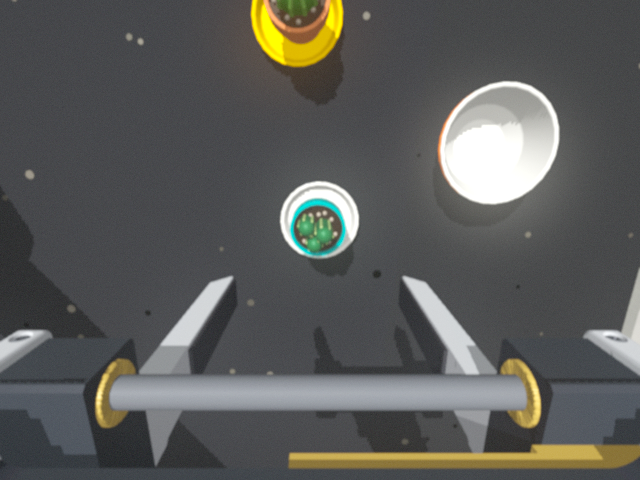

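The wrist picture shows the teal pot at (318,228) in the white saucer, centred between the open fingers. The position agrees with the top view to about 1.5 mm.

Request:
carry_out([
  [[0.001,0,0.03,0,0.094],[0.001,0,0.07,0,0.094],[0.001,0,0.11,0,0.094],[0.001,0,0.14,0,0.094],[0.001,0,0.16,0,0.094],[0.001,0,0.172,0,0.094],[0.001,0,0.172,0,0.094],[0.001,0,0.172,0,0.05],[0.001,0,0.172,0,0.05],[0.001,0,0.172,0,0.05],[0.001,0,0.172,0,0.05],[0.001,0,0.172,0,0.05]],
], grip_force=15)

```text
time: 2.55
ee_pos: [0.5088, -0.2134, 0.034]
eef_rot: [3.141, 0.0, 1.571]
force: [-3.4, -0.3, 2.7]
finger_gap: 0.0572
gripper_force: 1.5
```

Request:
carry_out([
  [[0,0,0,0,0.045],[0,0,0,0,0.045],[0,0,0,0,0.045],[0,0,-0.01,0,0.045],[0,0,-0.03,0,0.045],[0,0,-0.06,0,0.045],[0,0,-0.09,0,0.045],[0,0,-0.12,0,0.045],[0,0,-0.14,0,0.045],[0,0,-0.155,0,0.045],[0,0,-0.16,0,0.045],[0,0,-0.16,0,0.045]],
], grip_force=20)

```text
time: 3.75
ee_pos: [0.5091, -0.2133, 0.194]
eef_rot: [3.14, 0.0, 1.571]
force: [-0.2, -0.4, -1.9]
finger_gap: 0.0557
gripper_force: 20.0
```

Request:
carry_out([
  [[0.01,-0.001,0,0,0.045],[0.03,-0.002,0,0,0.045],[0.065,-0.005,0,0,0.045],[0.1,-0.007,0,0,0.045],[0.14,-0.009,0,0,0.045],[0.18,-0.011,0,0,0.045],[0.215,-0.013,0,0,0.045],[0.25,-0.015,0,0,0.045],[0.28,-0.017,0,0,0.045],[0.3,-0.018,0,0,0.045],[0.31,-0.019,0,0,0.045],[0.313,-0.019,0,0,0.045]],
])

```text
time: 4.95
ee_pos: [0.4888, 0.101, 0.1928]
eef_rot: [-3.14, 0.0, 1.573]
force: [0.5, -0.1, -2.1]
finger_gap: 0.0558
gripper_force: 20.0
```

Request:
carry_out([
  [[0,0,0.01,0,0.045],[0,0,0.03,0,0.045],[0,0,0.06,0,0.045],[0,0,0.09,0,0.045],[0,0,0.12,0,0.045],[0,0,0.14,0,0.045],[0,0,0.15,0,0.045],[0,0,0.156,0,0.045],[0,0,0.16,0,0.045],[0,0,0.162,0,0.045],[0,0,0.164,0,0.045],[0,0,0.164,0,0.045]],
])

```text
time: 6.15
ee_pos: [0.4901, 0.0998, 0.0299]
eef_rot: [3.141, -0.0, 1.571]
force: [0.0, 0.2, -2.1]
finger_gap: 0.0557
gripper_force: 20.0
```

Still carrying 2.1 N, so I'll nudge down until it touches, then release and rise.

Request:
carry_out([
  [[0,0,0.0005,0,0.045],[0,0,0.001,0,0.045],[0,0,0.001,0,0.045],[0,0,0.001,0,0.045]],
])

```text
time: 6.55
ee_pos: [0.4901, 0.0999, 0.0289]
eef_rot: [3.141, -0.0, 1.571]
force: [-0.0, 0.2, 3.6]
finger_gap: 0.0558
gripper_force: 20.0
```

Request:
carry_out([
  [[0,0,0,0,0.06],[0,0,0,0,0.094],[0,0,0,0,0.094],[0,0,0,0,0.094],[0,0,0,0,0.094],[0,0,-0.02,0,0.094],[0,0,-0.05,0,0.094],[0,0,-0.09,0,0.094],[0,0,-0.13,0,0.094],[0,0,-0.165,0,0.094],[0,0,-0.165,0,0.094]],
])

```text
time: 7.65
ee_pos: [0.4928, 0.1007, 0.1978]
eef_rot: [3.133, -0.002, 1.57]
force: [-0.1, 0.3, 0.2]
finger_gap: 0.0939
gripper_force: 0.0
```

Request:
carry_out([
  [[-0.007,0.04,0,0,0.094],[-0.007,0.08,0,0,0.094],[-0.007,0.12,0,0,0.094],[-0.007,0.15,0,0,0.094],[-0.007,0.17,0,0,0.094],[-0.007,0.176,0,0,0.094],[-0.007,0.176,0,0,0.094],[-0.007,0.176,0,0,0.094]],
])

```text
time: 8.45
ee_pos: [0.6643, 0.0929, 0.1929]
eef_rot: [-3.14, 0.0, 1.571]
force: [0.1, 0.4, -0.2]
finger_gap: 0.0941
gripper_force: 0.0
```

```bash
python3 - <<'E'
from h import *
s=status.read_state();p,d,m=grab("wrist");w=world(d,m);save("w2",p)
print(s["ee_pos"])
hsv=cv2.cvtColor(p,cv2.COLOR_RGB2HSV)
S,V=hsv[...,1].astype(int),hsv[...,2].astype(int)
near=np.hypot(w[...,0]-.6658,w[...,1]-.0926)<.05
t=near&(S<50)&(V>110)&(abs(w[...,2]-.0615)<.004); a=w[t][:,:2]
h=cv2.convexHull(a.astype(np.float32))[:,0]; print(len(a),fit(h,.0278),cv2.minEnclosingCircle(h))
E
```

```text
[0.66430631 0.09288567 0.19290505]
429 [0.66536571 0.09198135] ((0.6654080152511597, 0.09185493737459183), 0.028051618486642838)
```

View pics/w2.png

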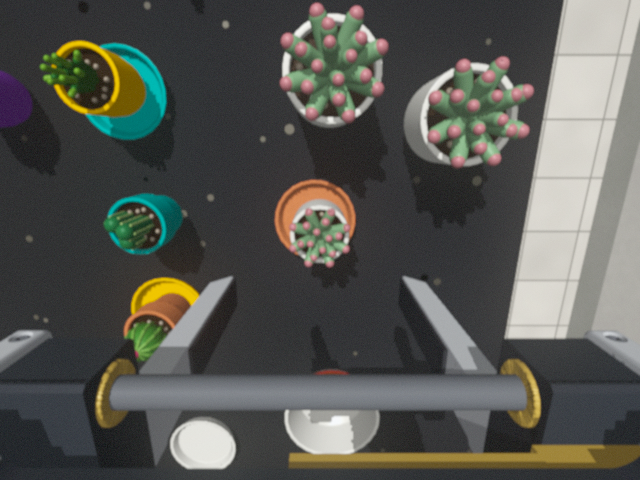

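The small white pot at (320,235) is on the terracotta saucer and centred between the fingers. The teal pot stands upright at (140,223), and the white saucer at (203,445) is empty.

Request:
carry_out([
  [[-0.001,0,0.03,0,0.094],[-0.001,0,0.07,0,0.094],[-0.001,0,0.11,0,0.094],[-0.001,0,0.14,0,0.094],[-0.001,0,0.155,0,0.094],[-0.001,0,0.16,0,0.094],[-0.001,0,0.16,0,0.094],[-0.001,0,0.16,0,0.045],[-0.001,0,0.16,0,0.045],[-0.001,0,0.16,0,0.045],[-0.001,0,0.16,0,0.045],[-0.001,0,0.16,0,0.045]],
])

```text
time: 9.7
ee_pos: [0.666, 0.0917, 0.0339]
eef_rot: [3.141, -0.0, 1.571]
force: [0.1, -0.5, -0.1]
finger_gap: 0.0573
gripper_force: 0.0
```

Request:
carry_out([
  [[0,0,0,0,0.045],[0,0,0,0,0.045],[0,0,0,0,0.045],[0,0,-0.01,0,0.045],[0,0,-0.03,0,0.045],[0,0,-0.06,0,0.045],[0,0,-0.09,0,0.045],[0,0,-0.12,0,0.045],[0,0,-0.14,0,0.045],[0,0,-0.155,0,0.045],[0,0,-0.16,0,0.045],[0,0,-0.16,0,0.045]],
])

```text
time: 10.9
ee_pos: [0.6657, 0.0917, 0.1935]
eef_rot: [3.141, 0.0, 1.571]
force: [-0.4, -0.1, -3.5]
finger_gap: 0.0557
gripper_force: 20.0
```

Request:
carry_out([
  [[-0.01,-0.005,0,0,0.045],[-0.03,-0.015,0,0,0.045],[-0.06,-0.03,0,0,0.045],[-0.095,-0.048,0,0,0.045],[-0.13,-0.065,0,0,0.045],[-0.165,-0.083,0,0,0.045],[-0.2,-0.1,0,0,0.045],[-0.235,-0.118,0,0,0.045],[-0.265,-0.134,0,0,0.045],[-0.29,-0.146,0,0,0.045],[-0.303,-0.153,0,0,0.045],[-0.308,-0.155,0,0,0.045]],
])

```text
time: 12.1
ee_pos: [0.509, -0.218, 0.1927]
eef_rot: [-3.14, -0.0, 1.568]
force: [0.0, 0.4, -3.2]
finger_gap: 0.0555
gripper_force: 20.0
```

Request:
carry_out([
  [[0,0,0.01,0,0.045],[0,0,0.03,0,0.045],[0,0,0.06,0,0.045],[0,0,0.09,0,0.045],[0,0,0.12,0,0.045],[0,0,0.14,0,0.045],[0,0,0.15,0,0.045],[0,0,0.155,0,0.045],[0,0,0.157,0,0.045],[0,0,0.158,0,0.045],[0,0,0.159,0,0.045],[0,0,0.159,0,0.045]],
])

```text
time: 13.3
ee_pos: [0.5112, -0.2165, 0.0351]
eef_rot: [3.14, 0.0, 1.571]
force: [0.5, -0.7, -2.6]
finger_gap: 0.0553
gripper_force: 20.0
```

Request:
carry_out([
  [[0,0,0.0005,0,0.045],[0,0,0.001,0,0.045],[0,0,0.0015,0,0.045],[0,0,0.0015,0,0.045]],
])

```text
time: 13.7
ee_pos: [0.511, -0.2164, 0.0337]
eef_rot: [3.141, 0.0, 1.571]
force: [-2.3, 0.4, 4.5]
finger_gap: 0.0556
gripper_force: 20.0
```

Request:
carry_out([
  [[0,0,0,0,0.06],[0,0,0,0,0.094],[0,0,0,0,0.094],[0,0,0,0,0.094],[0,0,0,0,0.094],[0,0,-0.02,0,0.094],[0,0,-0.05,0,0.094],[0,0,-0.09,0,0.094],[0,0,-0.13,0,0.094],[0,0,-0.16,0,0.094],[0,0,-0.16,0,0.094]],
])

```text
time: 14.8
ee_pos: [0.5136, -0.2171, 0.1972]
eef_rot: [3.134, 0.003, 1.571]
force: [-0.8, 0.2, -0.6]
finger_gap: 0.0939
gripper_force: 0.0
```

Request:
carry_out([
  [[0.04,-0.004,0,0,0.094],[0.08,-0.008,0,0,0.094],[0.12,-0.012,0,0,0.094],[0.16,-0.016,0,0,0.094],[0.19,-0.019,0,0,0.094],[0.201,-0.02,0,0,0.094],[0.201,-0.02,0,0,0.094],[0.201,-0.02,0,0,0.094]],
])

```text
time: 15.6
ee_pos: [0.4907, -0.0169, 0.1925]
eef_rot: [-3.141, 0.001, 1.569]
force: [1.1, -1.5, 0.0]
finger_gap: 0.0941
gripper_force: 0.0
```

```bash
python3 - <<'E'
from h import *
s=status.read_state();p,d,m=grab("wrist");w=world(d,m);save("w3",p)
print(s["ee_pos"])
h_=cv2.cvtColor(p,cv2.COLOR_RGB2HSV).astype(int)
near=np.hypot(w[...,0]-.4915,w[...,1]+.0153)<.05
t=near&(h_[...,0]<16)&(h_[...,1]>90)&(abs(w[...,2]-.0615)<.004); a=w[t][:,:2]
h=cv2.convexHull(a.astype(np.float32))[:,0]; print(len(a),fit(h,.0278),cv2.minEnclosingCircle(h))
E
```

```text
[ 0.49072228 -0.01692361  0.19251996]
782 [ 0.49108658 -0.01607324] ((0.49078187346458435, -0.016179464757442474), 0.028148455545306206)
```

View pics/w3.png

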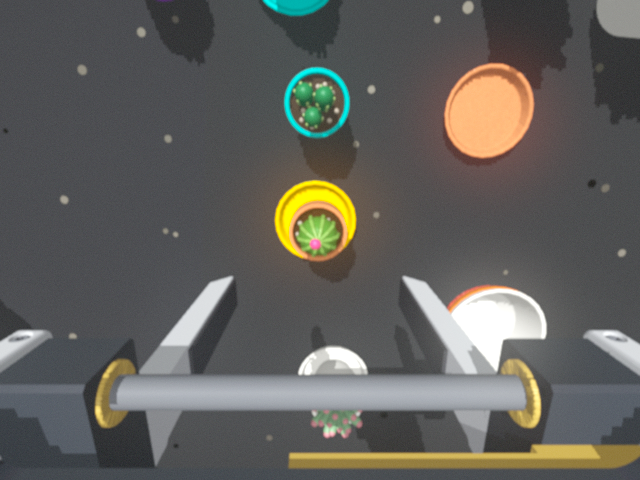

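The terracotta pot at (318,232) is centred, the terracotta saucer at (489,111) is empty, and the white pot stands on the white saucer at (334,385).

Request:
carry_out([
  [[0,0,0.03,0,0.094],[0,0,0.07,0,0.094],[0,0,0.11,0,0.094],[0,0,0.14,0,0.094],[0,0,0.155,0,0.094],[0,0,0.159,0,0.094],[0,0,0.159,0,0.094],[0,0,0.159,0,0.045],[0,0,0.159,0,0.045],[0,0,0.159,0,0.045],[0,0,0.159,0,0.045],[0,0,0.159,0,0.045]],
])

```text
time: 16.85
ee_pos: [0.491, -0.0153, 0.0343]
eef_rot: [3.141, 0.0, 1.571]
force: [0.8, 0.7, 0.4]
finger_gap: 0.0573
gripper_force: 0.0
```

Request:
carry_out([
  [[0,0,0,0,0.045],[0,0,0,0,0.045],[0,0,0,0,0.045],[0,0,-0.01,0,0.045],[0,0,-0.03,0,0.045],[0,0,-0.06,0,0.045],[0,0,-0.09,0,0.045],[0,0,-0.12,0,0.045],[0,0,-0.14,0,0.045],[0,0,-0.155,0,0.045],[0,0,-0.16,0,0.045],[0,0,-0.16,0,0.045]],
])

```text
time: 18.05
ee_pos: [0.4908, -0.0153, 0.1944]
eef_rot: [3.141, 0.0, 1.571]
force: [0.5, 0.1, -2.6]
finger_gap: 0.0558
gripper_force: 20.0
```

Next it goes to the terracotta saucer at (0.662, 0.095), a shift of x +0.110 and y +0.171.

Request:
carry_out([
  [[0.005,0.008,0,0,0.045],[0.013,0.02,0,0,0.045],[0.026,0.04,0,0,0.045],[0.039,0.06,0,0,0.045],[0.052,0.08,0,0,0.045],[0.065,0.1,0,0,0.045],[0.078,0.12,0,0,0.045],[0.09,0.14,0,0,0.045],[0.1,0.155,0,0,0.045],[0.107,0.166,0,0,0.045],[0.11,0.171,0,0,0.045],[0.11,0.171,0,0,0.045]],
])

```text
time: 19.25
ee_pos: [0.662, 0.096, 0.1927]
eef_rot: [-3.14, -0.0, 1.572]
force: [-0.6, 0.2, -1.9]
finger_gap: 0.0555
gripper_force: 20.0
```

Request:
carry_out([
  [[0,0,0.01,0,0.045],[0,0,0.03,0,0.045],[0,0,0.06,0,0.045],[0,0,0.09,0,0.045],[0,0,0.12,0,0.045],[0,0,0.14,0,0.045],[0,0,0.15,0,0.045],[0,0,0.155,0,0.045],[0,0,0.157,0,0.045],[0,0,0.158,0,0.045],[0,0,0.159,0,0.045],[0,0,0.159,0,0.045]],
])

```text
time: 20.45
ee_pos: [0.6622, 0.0948, 0.0357]
eef_rot: [3.14, -0.0, 1.571]
force: [0.4, -0.4, -2.7]
finger_gap: 0.0557
gripper_force: 20.0
```

Request:
carry_out([
  [[0,0,0.0005,0,0.045],[0,0,0.001,0,0.045],[0,0,0.0015,0,0.045],[0,0,0.0015,0,0.045]],
])

```text
time: 20.85
ee_pos: [0.6621, 0.0948, 0.0344]
eef_rot: [3.141, 0.0, 1.571]
force: [-1.7, -0.9, 4.8]
finger_gap: 0.0559
gripper_force: 20.0
```

Request:
carry_out([
  [[0,0,0,0,0.06],[0,0,0,0,0.094],[0,0,0,0,0.094],[0,0,0,0,0.094],[0,0,0,0,0.094],[0,0,-0.02,0,0.094],[0,0,-0.05,0,0.094],[0,0,-0.09,0,0.094],[0,0,-0.13,0,0.094],[0,0,-0.16,0,0.094],[0,0,-0.16,0,0.094]],
])

```text
time: 21.95
ee_pos: [0.6649, 0.0957, 0.1988]
eef_rot: [3.132, -0.002, 1.57]
force: [0.4, -0.5, -0.6]
finger_gap: 0.0941
gripper_force: 0.0
```

Request:
carry_out([
  [[0.025,-0.036,0,0,0.094],[0.05,-0.072,0,0,0.094],[0.075,-0.11,0,0,0.094],[0.1,-0.145,0,0,0.094],[0.12,-0.174,0,0,0.094],[0.132,-0.192,0,0,0.094],[0.132,-0.192,0,0,0.094],[0.132,-0.192,0,0,0.094]],
])

```text
time: 22.75
ee_pos: [0.4701, 0.2263, 0.1931]
eef_rot: [3.141, 0.001, 1.571]
force: [0.4, -0.1, 0.7]
finger_gap: 0.0939
gripper_force: 0.0
```

```bash
python3 - <<'E'
from h import *
s=status.read_state();p,d,m=grab("wrist");w=world(d,m);save("w4",p)
print(s["ee_pos"])
h_=cv2.cvtColor(p,cv2.COLOR_RGB2HSV).astype(int)
near=np.hypot(w[...,0]-.4703,w[...,1]-.2276)<.05
t=near&(h_[...,0]>17)&(h_[...,0]<33)&(h_[...,1]>110)&(abs(w[...,2]-.0615)<.004); a=w[t][:,:2]
h=cv2.convexHull(a.astype(np.float32))[:,0]; print(len(a),fit(h,.0278),cv2.minEnclosingCircle(h))
E
```

```text
[0.47009199 0.22632595 0.19314368]
992 [0.4686752  0.22706309] ((0.46871429681777954, 0.22698858380317688), 0.028066152706742287)
```

View pics/w4.png

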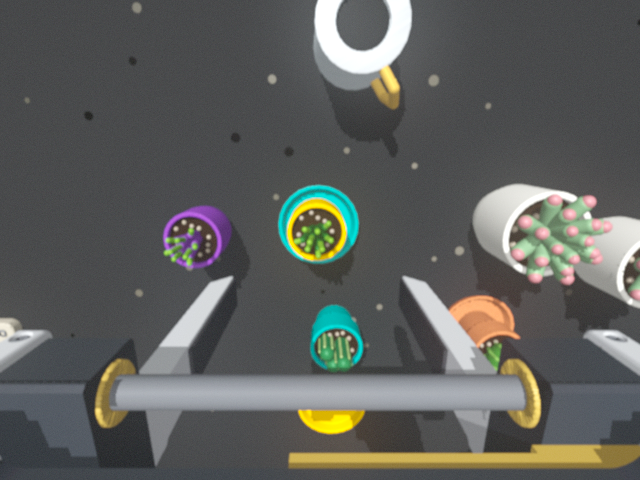

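The yellow pot at (317,232) sits between the fingers. The left finger will come down between it and the purple pot at (197,238), with about 30 mm to spare.

Request:
carry_out([
  [[0,-0.001,0.03,0,0.094],[0,-0.001,0.07,0,0.094],[0,-0.001,0.11,0,0.094],[0,-0.001,0.14,0,0.094],[0,-0.001,0.155,0,0.094],[0,-0.001,0.16,0,0.094],[0,-0.001,0.16,0,0.094],[0,-0.001,0.16,0,0.045],[0,-0.001,0.16,0,0.045],[0,-0.001,0.16,0,0.045],[0,-0.001,0.16,0,0.045],[0,-0.001,0.16,0,0.045]],
])

```text
time: 24.0
ee_pos: [0.469, 0.2268, 0.0339]
eef_rot: [3.141, -0.0, 1.571]
force: [-0.0, -0.0, 0.8]
finger_gap: 0.0572
gripper_force: 0.0
```

Request:
carry_out([
  [[0,0,0,0,0.045],[0,0,0,0,0.045],[0,0,0,0,0.045],[0,0,-0.01,0,0.045],[0,0,-0.03,0,0.045],[0,0,-0.06,0,0.045],[0,0,-0.09,0,0.045],[0,0,-0.12,0,0.045],[0,0,-0.14,0,0.045],[0,0,-0.155,0,0.045],[0,0,-0.16,0,0.045],[0,0,-0.16,0,0.045]],
])

```text
time: 25.2
ee_pos: [0.4688, 0.2267, 0.1939]
eef_rot: [3.141, -0.0, 1.571]
force: [-0.5, -0.1, -3.6]
finger_gap: 0.0552
gripper_force: 20.0
```

Request:
carry_out([
  [[-0.008,0.001,0,0,0.045],[-0.025,0.002,0,0,0.045],[-0.05,0.004,0,0,0.045],[-0.08,0.006,0,0,0.045],[-0.11,0.009,0,0,0.045],[-0.14,0.011,0,0,0.045],[-0.17,0.014,0,0,0.045],[-0.2,0.016,0,0,0.045],[-0.222,0.018,0,0,0.045],[-0.236,0.02,0,0,0.045],[-0.243,0.02,0,0,0.045],[-0.243,0.02,0,0,0.045]],
])

```text
time: 26.4
ee_pos: [0.4884, -0.0168, 0.193]
eef_rot: [-3.141, -0.0, 1.57]
force: [-0.5, -0.0, -3.1]
finger_gap: 0.055
gripper_force: 20.0
```

Request:
carry_out([
  [[0,0,0.01,0,0.045],[0,0,0.03,0,0.045],[0,0,0.06,0,0.045],[0,0,0.09,0,0.045],[0,0,0.12,0,0.045],[0,0,0.14,0,0.045],[0,0,0.15,0,0.045],[0,0,0.155,0,0.045],[0,0,0.157,0,0.045],[0,0,0.158,0,0.045],[0,0,0.159,0,0.045],[0,0,0.159,0,0.045]],
])

```text
time: 27.6
ee_pos: [0.4892, -0.0163, 0.035]
eef_rot: [3.14, 0.0, 1.571]
force: [0.3, 0.2, -3.0]
finger_gap: 0.0551
gripper_force: 20.0
```

Request:
carry_out([
  [[0,0,0.0005,0,0.045],[0,0,0.001,0,0.045],[0,0,0.0015,0,0.045],[0,0,0.0015,0,0.045]],
])

```text
time: 28.0
ee_pos: [0.4891, -0.0164, 0.0338]
eef_rot: [3.141, 0.0, 1.571]
force: [-1.1, 1.1, 6.3]
finger_gap: 0.0551
gripper_force: 20.0
```

Request:
carry_out([
  [[0,0,0,0,0.06],[0,0,0,0,0.094],[0,0,0,0,0.094],[0,0,0,0,0.094],[0,0,0,0,0.094],[0,0,-0.02,0,0.094],[0,0,-0.05,0,0.094],[0,0,-0.09,0,0.094],[0,0,-0.13,0,0.094],[0,0,-0.16,0,0.094],[0,0,-0.16,0,0.094]],
])

```text
time: 29.1
ee_pos: [0.4916, -0.0161, 0.1967]
eef_rot: [3.134, 0.0, 1.57]
force: [0.3, -0.7, 0.0]
finger_gap: 0.0937
gripper_force: 0.0
```

Request:
carry_out([
  [[0.035,0,0,0,0.094],[0.07,0.001,0,0,0.094],[0.1,0.001,0,0,0.094],[0.116,0.001,0,0,0.094],[0.116,0.001,0,0,0.094],[0.116,0.001,0,0,0.094]],
])

```text
time: 29.7
ee_pos: [0.4892, 0.0989, 0.1921]
eef_rot: [-3.14, 0.001, 1.571]
force: [-0.3, 0.0, -0.1]
finger_gap: 0.0937
gripper_force: 0.0
```

```bash
python3 - <<'E'
from h import *
s=status.read_state();p,d,m=grab("wrist");w=world(d,m)
print(s["ee_pos"])
h_=cv2.cvtColor(p,cv2.COLOR_RGB2HSV).astype(int)
T=(h_[...,0]>82)&(h_[...,0]<100)&(h_[...,1]>110)
near=np.hypot(w[...,0]-.49,w[...,1]-.1)<.05
a=w[near&T&(abs(w[...,2]-.0565)<.004)][:,:2]
h=cv2.convexHull(a.astype(np.float32))[:,0]; print(len(a),fit(h,.0278))
a=w[T&(np.hypot(w[...,0]-.472,w[...,1]-.223)<.06)&(w[...,2]>.009)&(w[...,2]<.018)][:,:2]
h=cv2.convexHull(a.astype(np.float32))[:,0]; print("saucer",len(a),fit(h,.0438),cv2.minEnclosingCircle(h))
E
```

```text
[0.48919952 0.09887574 0.19214834]
792 [0.48972738 0.09839853]
saucer 2014 [0.47045996 0.22246564] ((0.4703976809978485, 0.2222900688648224), 0.043671995401382446)
```

Request:
carry_out([
  [[0,0,0.03,0,0.094],[0,0,0.07,0,0.094],[0,0,0.11,0,0.094],[0,0,0.145,0,0.094],[0,0,0.16,0,0.094],[0,0,0.164,0,0.094],[0,0,0.164,0,0.094],[0,0,0.164,0,0.045],[0,0,0.164,0,0.045],[0,0,0.164,0,0.045],[0,0,0.164,0,0.045],[0,0,0.164,0,0.045]],
])

```text
time: 30.95
ee_pos: [0.49, 0.0998, 0.0294]
eef_rot: [3.141, -0.0, 1.571]
force: [-0.1, -0.1, -0.3]
finger_gap: 0.0573
gripper_force: 0.0
```

Request:
carry_out([
  [[0,0,0,0,0.045],[0,0,0,0,0.045],[0,0,0,0,0.045],[0,0,-0.01,0,0.045],[0,0,-0.03,0,0.045],[0,0,-0.06,0,0.045],[0,0,-0.09,0,0.045],[0,0,-0.12,0,0.045],[0,0,-0.14,0,0.045],[0,0,-0.155,0,0.045],[0,0,-0.16,0,0.045],[0,0,-0.16,0,0.045]],
])

```text
time: 32.15
ee_pos: [0.4897, 0.0996, 0.1894]
eef_rot: [3.141, -0.0, 1.571]
force: [0.7, 0.4, -2.4]
finger_gap: 0.0554
gripper_force: 20.0
```

Request:
carry_out([
  [[0.005,-0.001,0,0,0.045],[0.015,-0.002,0,0,0.045],[0.03,-0.004,0,0,0.045],[0.05,-0.007,0,0,0.045],[0.07,-0.01,0,0,0.045],[0.09,-0.014,0,0,0.045],[0.107,-0.016,0,0,0.045],[0.118,-0.018,0,0,0.045],[0.123,-0.018,0,0,0.045],[0.123,-0.018,0,0,0.045]],
])

```text
time: 33.15
ee_pos: [0.4715, 0.2234, 0.1886]
eef_rot: [-3.141, 0.0, 1.572]
force: [-0.1, -0.8, -2.3]
finger_gap: 0.0555
gripper_force: 20.0
```

Request:
carry_out([
  [[0,0,0.01,0,0.045],[0,0,0.03,0,0.045],[0,0,0.06,0,0.045],[0,0,0.09,0,0.045],[0,0,0.12,0,0.045],[0,0,0.136,0,0.045],[0,0,0.146,0,0.045],[0,0,0.15,0,0.045],[0,0,0.152,0,0.045],[0,0,0.153,0,0.045],[0,0,0.154,0,0.045],[0,0,0.154,0,0.045]],
])

```text
time: 34.35
ee_pos: [0.4722, 0.2229, 0.0355]
eef_rot: [3.141, -0.0, 1.571]
force: [0.1, 0.2, -2.2]
finger_gap: 0.0561
gripper_force: 20.0
```

Request:
carry_out([
  [[0,0,0.0005,0,0.045],[0,0,0.001,0,0.045],[0,0,0.0015,0,0.045],[0,0,0.0015,0,0.045]],
])

```text
time: 34.75
ee_pos: [0.4721, 0.2228, 0.0343]
eef_rot: [3.141, -0.0, 1.571]
force: [-0.9, -0.4, 5.9]
finger_gap: 0.0557
gripper_force: 20.0
```

Touchdown. I'll release, rise and withdraw towards the robot's right, clear of the view.

Request:
carry_out([
  [[0,0,0,0,0.06],[0,0,0,0,0.094],[0,0,0,0,0.094],[0,0,0,0,0.094],[0,0,0,0,0.094],[0,0,-0.02,0,0.094],[0,0,-0.05,0,0.094],[0,0,-0.09,0,0.094],[0,0,-0.13,0,0.094],[0,0,-0.17,0,0.094],[0,0,-0.2,0,0.094],[0,0,-0.2,0,0.094]],
])

```text
time: 35.95
ee_pos: [0.4741, 0.2243, 0.2376]
eef_rot: [3.134, -0.004, 1.571]
force: [0.7, -0.1, -0.2]
finger_gap: 0.0938
gripper_force: 0.0
```

Request:
carry_out([
  [[-0.04,0,0,0,0.094],[-0.08,0,0,0,0.094],[-0.12,0,0,0,0.094],[-0.16,0,0,0,0.094],[-0.2,0,0,0,0.094],[-0.24,0,0,0,0.094],[-0.28,0,0,0,0.094],[-0.32,0,0,0,0.094],[-0.36,0,0,0,0.094],[-0.4,0,0,0,0.094],[-0.44,0,0,0,0.094],[-0.48,0,0,0,0.094]],
])

```text
time: 37.15
ee_pos: [0.4708, -0.2587, 0.2323]
eef_rot: [-3.14, -0.001, 1.571]
force: [0.2, 0.3, -0.5]
finger_gap: 0.0942
gripper_force: 0.0
```

Request:
carry_out([
  [[-0.05,0,0,0,0.094],[-0.1,0,0,0,0.094],[-0.15,0,0,0,0.094],[-0.2,0,0,0,0.094],[-0.24,0,0,0,0.094],[-0.24,0,0,0,0.094],[-0.24,0,0,0,0.094]],
])

```text
time: 37.85
ee_pos: [0.4707, -0.4973, 0.2313]
eef_rot: [-3.14, -0.002, 1.569]
force: [0.6, 0.6, 0.4]
finger_gap: 0.0936
gripper_force: 0.0
```

```bash
python3 - <<'E'
from h import *
p,d,m=grab("top");w=world(d,m);save("top1",p);q,_,_=grab("side");save("side1",q)
h_=cv2.cvtColor(p,cv2.COLOR_RGB2HSV).astype(int);H,S,V=h_[...,0],h_[...,1],h_[...,2]
M=dict(terra=(H<14)&(S>120)&(V>90),yellow=(H>18)&(H<33)&(S>130)&(V>90),teal=(H>82)&(H<100)&(S>120)&(V>60),white=(S<40)&(V>130))
sc=dict(terra=(.662,.095),yellow=(.489,-.016),teal=(.472,.223),white=(.5103,-.2166))
for n,c in sc.items():
    a=w[M[n]&(np.hypot(w[...,0]-c[0],w[...,1]-c[1])<.05)&(abs(w[...,2]-.0615)<.004)]
    print(n,len(a),(fit(cv2.convexHull(a[:,:2].astype(np.float32))[:,0],.0277)-c).round(4),a[:,2].max().round(4))
for n,x0,y0,R in(("bowl",.681,-.135,.075),("can",.5,.405,.085)):
    t=w[(np.hypot(w[...,0]-x0,w[...,1]-y0)<R)&(w[...,2]>.02)];print(n,t[:,:2].min(0).round(3),t[:,:2].max(0).round(3))
E
```

```text
terra 181 [ 0.0007 -0.0008] 0.0654
yellow 209 [0.0009 0.0007] 0.0655
teal 187 [ 0.001  -0.0014] 0.0655
white 110 [0.0014 0.0017] 0.0653
bowl [ 0.627 -0.191] [ 0.736 -0.08 ]
can [0.454 0.339] [0.544 0.483]
```

View pics/top1.png

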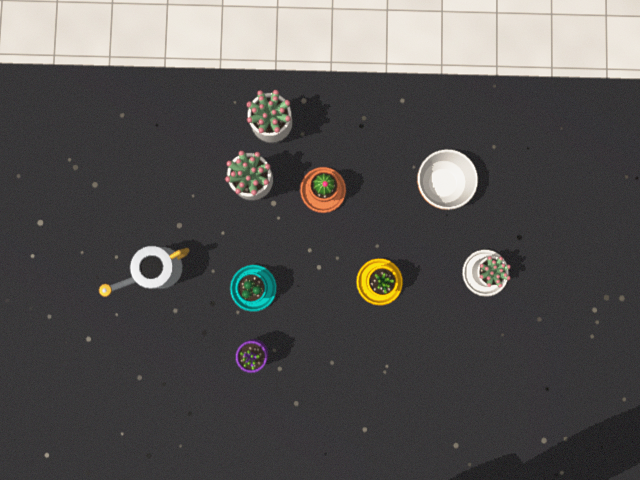

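View pics/side1.png

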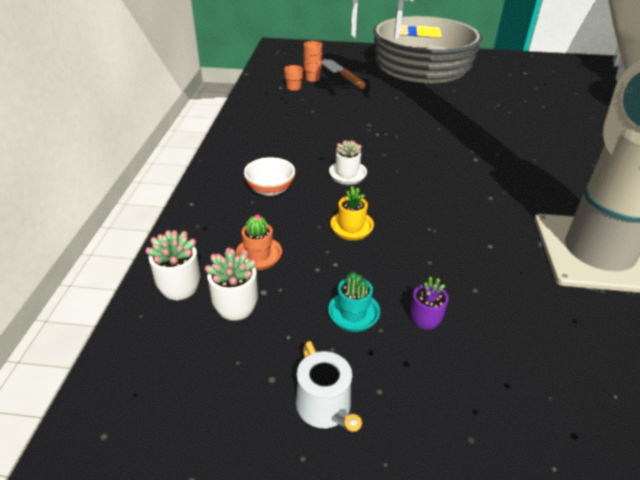

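In both views all four pots stand upright on their own saucers: terracotta (323,188), yellow (381,281), teal (253,288) and white (489,272) in the top picture. Each is within about 2 mm of its saucer's centre. The bowl and the watering can have not moved.

```bash
python3 -c "from workcell import finish_job; print(finish_job())"
```

```text
the job is handed in; nothing more can be done
None
```

All four pots are upright on the saucers of their own colour, each within about 2 mm of centre, with the bowl and watering can where they stood, and the job is handed in at about 38 s on the robot's clock.

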